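# Call up the screws and hold the stripper plate over the die block

### The job

First press the green button on the screw feeder fully down and let it come back up. Then pick up the blue plate by its red grip bar and hold it level over the steel die block, about 20 mm above its top and never touching it, with the three holes lined up so that every threaded hole lies wholly inside the plate's hole above it. Finish still holding it there, steady, ready for the screws, and leave the toy parts and the mallet where they are.

Things in the scene. Friction and masses are not known exactly. Their poses are not given: they have to be found in the camera images.
- plate: Loose blue steel plate, 110 (x) x 80 (y) x 5 mm, 0.24 to 0.39 kg, flat on the bench. Red grip bar on its centre: 36 mm along x, 16 mm thick along y, top 45 mm above the underside: grasp it from above across its 16 mm. Three 16 mm through holes, two near the -x edge, one near the +x edge: it fits only one way round. Origin: centre of the underside; z up.
- die: Die block, fixed: steel, 120 (x) x 90 (y) x 40 mm tall, with three 8 mm threaded holes in its flat top in the plate's triangle (two near -x, one near +x); the dark disc amid them is a flat inlay. Origin: centre of the underside; top face 40 mm above. With the plate's and block's axes parallel and origins one over the other all holes line up.
- feeder_button (a joint): Travel of the screw feeder's push button: 0 m released, 0.006 m fully down; spring, about 5 N when fully down, returns by itself.
- feeder_button_top (a point): Middle of the top of the green push button (30 mm across), facing up, 77 mm above the bench when released, standing 10 mm proud of its round black housing, on top of the grey screw feeder (150 x 100 mm, 55 mm tall). A blue screw hopper stands 55 mm from the button's centre to its near face, towards the feeder's +x, its top 96 mm above the bench.
- feeder: The grey screw feeder, fixed to the bench. Origin: centre of its underside. The button lies 30 mm along its -x.
- wheel: Bystander: pewter-grey tin toy wheel lying flat, 62 mm across, 13 mm tall. Origin under its centre.
- mallet: Bystander: wooden mallet, boxwood head 60 mm across and 95 mm long, dark handle reaching 220 mm along its -x. Origin on the bench under the head.
- boiler: Bystander: rusty orange tin locomotive boiler lying along its x, 110 mm long, 64 mm to the top of the barrel, 90 mm to the top of its chimney. Origin under its centre.
- press: Cast iron hand press bolted to the bench at the side, 300 mm tall with a steel lever up to 460 mm; not used. Origin: centre of its 220 x 130 mm foot.
- base0: Bystander: first bent tin soldier base, green, 57 x 34 mm, 16 mm tall with two black boots. Origin under its flat part's centre.
- base1: Bystander: second bent tin soldier base, green, 57 x 34 mm, 16 mm tall with two black boots. Origin under its flat part's centre.
- base2: Bystander: third bent tin soldier base, green, 57 x 34 mm, 16 mm tall with two black boots. Origin under its flat part's centre.
- plate_hole0 (a point): Centre of the plate's 16 mm hole 0, on its top face, at (-38, -25) mm in the plate's x, y, 5 mm above the underside.
- die_hole0 (a point): Mouth centre of the die block's threaded hole 0, at (-38, -25) mm in the block's x, y, on its top face. Belongs under plate hole 0.
- plate_hole1 (a point): Centre of the plate's 16 mm hole 1, on its top face, at (-38, +25) mm in the plate's x, y, 5 mm above the underside.
- die_hole1 (a point): Mouth centre of the die block's threaded hole 1, at (-38, +25) mm in the block's x, y, on its top face. Belongs under plate hole 1.
- plate_hole2 (a point): Centre of the plate's 16 mm hole 2, on its top face, at (+40, 0) mm in the plate's x, y, 5 mm above the underside.
- die_hole2 (a point): Mouth centre of the die block's threaded hole 2, at (+40, 0) mm in the block's x, y, on its top face. Belongs under plate hole 2.
Things that resemble listed ones, but are neither listed nor needed, are in the scene too. What is shaped like the die but pink or turquoise is not meant.

How it is judged (in metres and radians):
On the way, in this order (a step that is already met when the one before it is completed fails the run):
1. the feeder's button is pressed fully down (value of joint feeder_button above 0.005 m), for 0.05 s.
2. the button is released and back up (value of joint feeder_button below 0.0015 m), for 0.1 s.
3. the plate is lifted off the bench in the gripper (height (world z) of plate above 0.03 m and contact force between plate and the fingers above 1 N), for 0.2 s.
At the end, for the whole second after the job is handed in: The plate is still in the gripper, level within 5 degrees, its underside 8 to 35 mm above the die block's top, each of its three holes within 4 mm sideways of its threaded hole, at rest, carried by nothing but the fingers; the button is back up (horizontal distance between plate_hole0 and die_hole0 below 0.004 m and horizontal distance between plate_hole1 and die_hole1 below 0.004 m and horizontal distance between plate_hole2 and die_hole2 below 0.004 m and z of plate in the frame of die between 0.048 and 0.075 m and angle between plate's own z axis and vertical below 0.09 rad and contact force between plate and the fingers above 1 N and contact force between plate and die below 0.2 N and linear speed of plate below 0.02 m/s and value of joint feeder_button below 0.0015 m and contact force between plate and base0 below 0.2 N and contact force between plate and base1 below 0.2 N and contact force between plate and base2 below 0.2 N and contact force between plate and wheel below 0.2 N and contact force between plate and mallet below 0.2 N and contact force between plate and boiler below 0.2 N); the arm keeps its last pose, push and grip.
It fails at once if the plate touches the die block (contact force between plate and die above 1 N).
It fails at once if a toy part or the mallet is disturbed (distance of any of base0, base1, base2, wheel, mallet, boiler from where it was at the start of the episode above 0.02 m).
It also fails if it takes over 48 s, if anything falls off the work surface, if the arm or the gripper's body presses on something with over 40 N, if the wrist force passes 120 N, or if a joint passes its speed limit or range.

### The arm

A 7-joint arm with a two-finger parallel gripper is mounted at the origin on the work surface. World frame = base frame: x ahead of the robot, y to its left, z up, the work surface at z = 0. Lengths are in mm, angles in rad, forces in N, time in s.
With the tool pointing down it reaches from about 400 to 875 mm from the base axis. Payload 19.3 kg.
Tool frame: the origin (TCP) lies at the very end of the fingers, on their centre line; the grasp point (between the pads) lies 19 mm behind it (grip_point_offset is the z of the grasp point in the tool frame, in mm); z points along the fingers, y is the line along which they close (so a half turn about z gives the same grasp; the last joint's range is limited). The gripper opens to 85 mm and grips with 20 to 120 N. Pads are 22 mm wide; open, the fingers measure 114 mm over their backs; the gripper's body (76 mm by 85 mm) begins 54 mm behind the grasp point. The pads swing forward as they close: fully open they stand 13 mm farther back than shut.
Start: joints at [1.277, 0.521, -0.036, 1.599, 0.021, 1.021, -0.113], TCP at [138.682, -609.411, 231.291] pointing down, gripper open.
Joint ranges: [-2.91, 2.91], [-0.3, 2.13], [-1.5, 1.42], [0.17, 2.43], [-1.26, 4.41], [0.16, 1.93], [-2.52, 2.52]. Speed limits (rad/s): [1.89, 1.89, 2.39, 2.39, 3.01, 3.01, 3.01].

### API

Orientations are given as a 3x3 rotation matrix whose columns are the frame's x, y, z axes.
In Python, from workcell import movep, movel, goto_joints, open_gripper, clamp, wait, inverse_kinematics, read_state, camera, PlanningError, finish_job, grip_point_offset gives the robot as it stands. Calls block until the motion is done:
- movep(position, orientation): joint-space move of the TCP to a pose.
- movel(position, frame=None, max_speed=150, guard=None): straight line of the TCP; frame=None keeps the orientation; max_speed is the mean speed in mm/s. With guard (N) it stops when the force on the tool has changed by that much, and returns True; else False.
- goto_joints(angles): joint-space move.
- open_gripper() and clamp(): open the fingers fully, or close them until they stop; the grip force is fixed at half the most.
- wait(seconds).
- inverse_kinematics(position, orientation): joint angles nearest the present ones, or None.
- read_state(): the state.
- camera(name): name is "side" or "top"; returns a dict with "image" (400x640x3 uint8, blue, green, red), "range_z" (400x640 float32, mm along the optical axis (not along the pixel's ray), 0 where there is no reading), "fx", "fy", "cx", "cy" (pixels), "dist_coeffs" ([k1, k2, p1, p2, k3] as OpenCV has them; the pictures are not rectified), "cam_to_world" (4x4, takes a point from camera to world coordinates). Camera axes: x right, y up, looking along -z (the intrinsics and any distortion apply to the point x, -y, -z); pixel columns grow to the right and rows downward; lengths in mm; the calibration is good to about 2 mm. A picture is of the moment at which its call begins.
A pose or a line that the arm cannot do raises PlanningError and nothing moves.
- finish_job(): hands the job in; it is judged then, once.
The state is a dict: "time": time; "qpos": joint angles; "qvel": joint speeds; "joint_efforts": joint torques, N m; "eef_pos": TCP position; "tool_rot": TCP orientation; "ft_force": force on the tool from outside, world axes, zero at the start; "torque": the same for the moment, N m; "finger_gap": finger opening in mm; "gripper_force": force on a finger pad.
Only numpy, scipy, OpenCV 4.12 (cv2) and the standard library are available. Lean on these libraries where they do the work, as an engineer would, in place of code of your own. Each camera call takes 0.05 s, during which the arm holds its last target. There are 200 camera calls.

## Working session

There is one attempt and no reset: what is moved stays moved. The work goes in short steps, each a Python script; the robot and the scene stay as the last script left them, time stands still between calls to the robot, and variables do not carry over. Pictures are saved under pics/ and viewed, at most 10 in all, crops included, and the job is handed in when it is done.

```bash
ls; mkdir -p pics; python3 - <<'E'
from workcell import *
import cv2,pickle
for n in("top","side"):
    c=camera(n);pickle.dump(c,open(f"{n}.pkl","wb"));cv2.imwrite(f"pics/{n}0.png",c["image"])
    print(n,c["fx"],c["fy"],c["cx"],c["cy"],c["dist_coeffs"]);print(c["cam_to_world"])
s=read_state();print(s["time"],s["tool_rot"],s["finger_gap"],grip_point_offset)
E
```

```text
pics
top 447.67663519699124 447.67663519699124 317.6915873222865 196.28090145304185 [-0.00245891  0.          0.          0.          0.        ]
[[-2.07912626e-02  9.85095684e-01 -1.70746061e-01  3.23031227e+02]
 [-9.99726614e-01 -2.23118530e-02 -6.99126796e-03  9.78415525e+01]
 [-1.06967289e-02  1.70554024e-01  9.85290264e-01  1.32654269e+03]
 [ 0.00000000e+00  0.00000000e+00  0.00000000e+00  1.00000000e+00]]
side 430.6389934454326 430.6389934454326 325.1960284311093 195.888007803313 [-0.11723297  0.          0.          0.          0.        ]
[[-8.02379560e-01  3.40594498e-01 -4.90084105e-01 -1.38536883e+02]
 [-5.96802845e-01 -4.62937510e-01  6.55374112e-01  1.03779698e+03]
 [-3.66149865e-03  8.18342379e-01  5.74719361e-01  8.82132073e+02]
 [ 0.00000000e+00  0.00000000e+00  0.00000000e+00  1.00000000e+00]]
0.1 [[ 9.75058664e-01  2.21947124e-01 -2.74387200e-04]
 [ 2.21947287e-01 -9.75058186e-01  9.66936888e-04]
 [-5.29346245e-05 -1.00371969e-03 -9.99999495e-01]] 85.31277420631487 -18.700000000000003
```

View pics/top0.png

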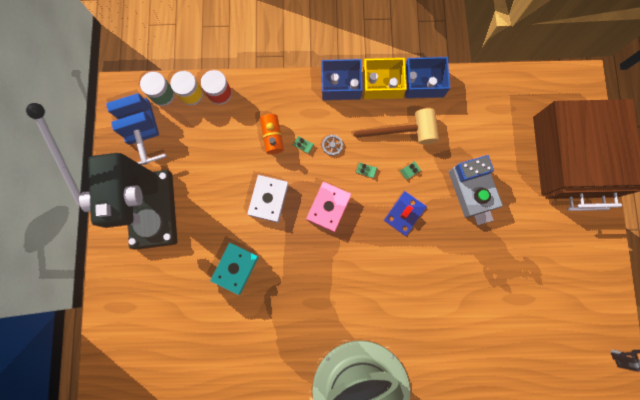

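View pics/side0.png

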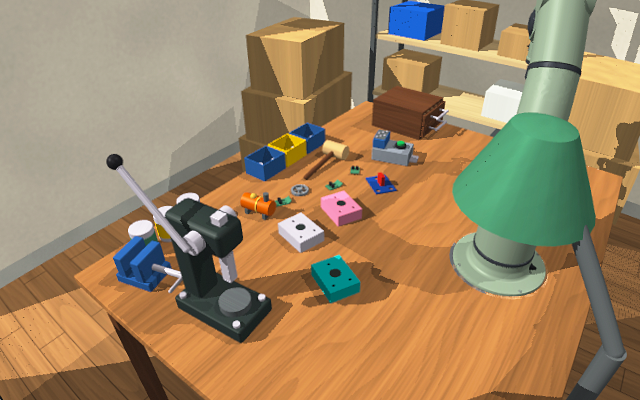

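Top view:
- **Plate:** blue with a red bar, (406,213).
- **Die candidates:** white/steel (268,198), pink (329,206) and turquoise (234,268). I choose the white/steel one, since pink and turquoise are excluded.
- **Button candidates:** the green disc at (484,196) on the grey feeder, and the green soldier bases at (304,145), (367,170) and (411,170). I choose the disc.
- **Other blue things, not the plate:** bins (342,78) and (428,78), vise (133,117), hopper (475,167).

Side view: a dark green lampshade-like object is at (525,190), so I'll check its depth.

```bash
cat > h.py <<'E'
import numpy as np,cv2,pickle
def ray(c,uv):
    K=np.array([[c["fx"],0,c["cx"]],[0,c["fy"],c["cy"]],[0,0,1]])
    p=cv2.undistortPoints(np.float64(uv).reshape(-1,1,2),K,np.float64(c["dist_coeffs"])).reshape(-1,2)
    return np.c_[p[:,0],-p[:,1],-np.ones(len(p))]
def onplane(c,uv,z):
    T=c["cam_to_world"];d=ray(c,uv)@T[:3,:3].T;o=T[:3,3]
    return o+d*((z-o[2])/d[:,2])[:,None]
def cloud(c):
    h,w=c["range_z"].shape;v,u=np.mgrid[:h,:w]
    d=ray(c,np.c_[u.ravel(),v.ravel()])*c["range_z"].reshape(-1,1)
    return (d@c["cam_to_world"][:3,:3].T+c["cam_to_world"][:3,3]).reshape(h,w,3)
def blobs(m,lo,hi=1e9):
    n,l,s,ce=cv2.connectedComponentsWithStats(m.astype(np.uint8))
    return [(l==i,s[i],ce[i]) for i in range(1,n) if lo<=s[i][4]<=hi]
E
python3 - <<'E'
from h import *
c=pickle.load(open("top.pkl","rb"));s=pickle.load(open("side.pkl","rb"))
P=cloud(c);Q=cloud(s)
for u,v in[(525,150),(480,190),(580,190),(555,60),(600,340),(490,250)]:print("side",u,v,Q[v,u].round(),s["range_z"][v,u])
for u,v in[(268,185),(329,195),(234,255),(484,196),(395,220),(410,211),(385,205),(462,195)]:print("top",u,v,P[v,u].round(),c["image"][v,u])
im=c["image"]
a=cv2.resize(im[165:245,235:310],None,fx=5,fy=5,interpolation=cv2.INTER_CUBIC)
b=cv2.resize(im[165:245,380:460],None,fx=5,fy=5,interpolation=cv2.INTER_CUBIC)
cv2.imwrite("pics/crop.png",np.hstack([a,b]))
hsv=cv2.cvtColor(im,cv2.COLOR_BGR2HSV);H,S,V=cv2.split(hsv)
def win(x0,y0,x1,y1):
    m=np.zeros(H.shape,bool);m[y0:y1,x0:x1]=1;return m
W=win(240,165,300,230)
die=W&(S<60)&(V>150)
for m,st,ce in blobs(die,200):
    cn=max(cv2.findContours(m.astype(np.uint8),0,1)[0],key=cv2.contourArea);r=cv2.minAreaRect(cn);print("die",r,[p.round(1).tolist() for p in onplane(c,cv2.boxPoints(r),40)])
    fill=np.zeros(H.shape,np.uint8);cv2.drawContours(fill,[cn],-1,1,-1)
    for mm,st,ce in blobs((fill>0)&(V<150),2):print(" dark",ce.round(1),st[4],onplane(c,[ce],40).round(1)[0])
W=win(380,185,435,240)
for m,st,ce in blobs(W&(H>105)&(H<130)&(S>120),100):print("blue",st,ce,onplane(c,[ce],5).round(1))
for m,st,ce in blobs(W&((H<8)|(H>172))&(S>150)&(V>100),20):
    print("red",st,ce,onplane(c,[ce],45).round(1))
W=win(465,180,505,212)
for m,st,ce in blobs(W&(H>45)&(H<80)&(S>120),20):print("green",st,ce,onplane(c,[ce],77).round(1))
E
```

```text
side 525 150 [-87. 686. 709.] 355.45193
side 480 190 [-61. 698. 664.] 386.57977
side 580 190 [-139.  667.  679.] 359.07098
side 555 60 [ 11. -81. 584.] 977.399
side 600 340 [-482. -643. -749.] 1870.7985
side 490 250 [15. 82. 97.] 1152.792
top 268 185 [583. 252.  41.] [239 233 241]
top 329 195 [549.  74.  41.] [195 154 251]
top 234 255 [381. 349.  42.] [144 149  43]
top 484 196 [ 530. -362.   78.] [ 87 203  56]
top 395 220 [ 476. -120.    5.] [167  75  66]
top 410 211 [ 496. -158.   46.] [ 39  43 224]
top 385 205 [522. -93.   1.] [ 65 134 219]
top 462 195 [ 539. -310.   48.] [123 118 121]
die ((267.3785400390625, 197.968505859375), (31.549522399902344, 41.6955680847168), 14.534454345703125) [[497.9, 313.5, 40.0], [617.1, 283.4, 40.0], [591.3, 193.6, 40.0], [472.9, 224.9, 40.0]]
 dark [270.7 184.3] 3 [584.7 244.2  40. ]
 dark [267.2 197.4] 80 [545.9 254.5  40. ]
 dark [255.5 208. ] 2 [515.5 288.5  40. ]
 dark [272.3 211.7] 3 [503.6 239.5  40. ]
blue [385 192  41  43 626] [403.88498403 212.05111821] [[ 498.7 -147.9    5. ]]
red [401 206  12  12  77] [406.51948052 211.62337662] [[ 494.4 -148.1   45. ]]
green [478 190  12  11 100] [483.32 194.79] [[ 533.3 -361.    77. ]]
```

View pics/crop.png

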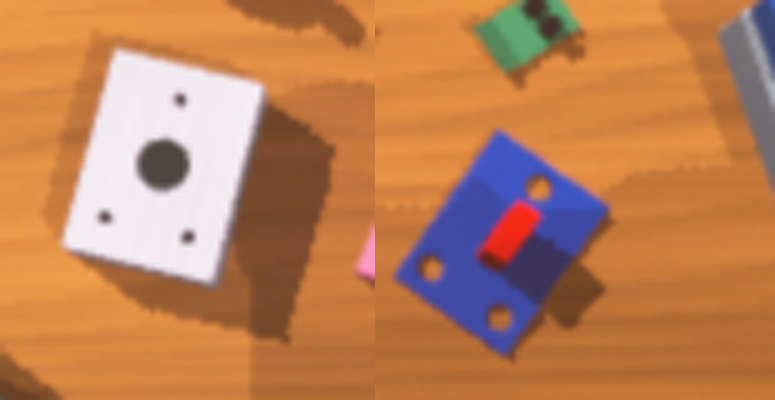

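Crop: in the white die, the single hole is at (180,100) and the pair at (105,217) and (188,237), so its +x points up the picture. In the plate, the single hole is at (538,187) and the pair at (431,267) and (500,318), with the red bar between them. Both choices match the description. The lamp is near the side camera (y≈690, z≈700), out of the way. Next I refine the plate, check IK and press the button.

```bash
cat >> h.py <<'E'
def R(a): # tool down, tool x at yaw a
    c,s=np.cos(a),np.sin(a);return np.array([[c,s,0],[s,-c,0],[0,0,-1.]])
def fit(p3,model): # 2D rigid fit -> origin, yaw, residuals
    A=p3[:,:2];mu=A.mean(0);m=model.mean(0);H=(model-m).T@(A-mu)
    a=np.arctan2(H[0,1]-H[1,0],H[0,0]+H[1,1]);Rm=np.array([[np.cos(a),-np.sin(a)],[np.sin(a),np.cos(a)]])
    o=mu-Rm@m;return o,a,np.linalg.norm(A-(o+model@Rm.T),axis=1)
HOLES=np.array([[-38,-25],[-38,25],[40,0.]])
def wcent(w,uv,r=3): # weighted centroid near a seed
    u,v=np.round(uv).astype(int);y,x=np.mgrid[v-r:v+r+1,u-r:u+r+1];k=w[v-r:v+r+1,u-r:u+r+1].astype(float)
    k=np.clip(k-np.percentile(k,50),0,None);return np.array([(k*x).sum(),(k*y).sum()])/k.sum()
E
python3 - <<'E'
from h import *; from workcell import *
c=pickle.load(open("top.pkl","rb"));im=c["image"].astype(int)
d=[wcent(255-im[...,1],p) for p in[(255.5,208),(272.3,211.7),(270.7,184.3)]]   # seeds: -x pair, +x single
d=[d[1],d[0],d[2]]   # hole0 is at -y (image right)
o,a,r=fit(onplane(c,d,40),HOLES);print("die",o,np.degrees(a),r);die=(o,a)
p=[wcent(im[...,2]-im[...,0],q,4) for q in[(405,228.6),(391.2,218.4),(412.6,202.4)]]
o,a,r=fit(onplane(c,p,3),HOLES);print("plate",o,np.degrees(a),r)
hsv=cv2.cvtColor(c["image"],cv2.COLOR_BGR2HSV);m=np.zeros(hsv.shape[:2],np.uint8);m[185:240,380:435]=((hsv[...,0]>105)&(hsv[...,0]<130)&(hsv[...,1]>120))[185:240,380:435]
rr=cv2.minAreaRect(max(cv2.findContours(m,0,1)[0],key=cv2.contourArea));b=onplane(c,cv2.boxPoints(rr),5);print("rect",b.mean(0),b.round(1).tolist())
pickle.dump((die,(o,a)),open("pose.pkl","wb"))
for f in(0,np.pi):
    for n,(q,y),z in(("plate",(o,a),12),("die",die,72)):
        j=inverse_kinematics([*q,z],R(y+f));print(n,f,None if j is None else np.round(j,2))
for y in(0,.22,-.5):j=inverse_kinematics([532,-361.5,130],R(y));print(y,None if j is None else np.round(j,2))
E
```

```text
die [545.89116899 254.58149666] -14.783894191808786 [0.22832202 0.15362887 0.32223955]
plate [ 495.67536278 -151.08396761] -37.659254334764604 [1.91251902 1.37683617 0.53720941]
rect [ 495.89648581 -150.55297763    5.        ] [[476.4, -87.6, 5.0], [562.0, -152.0, 5.0], [514.9, -213.6, 5.0], [430.4, -148.9, 5.0]]
plate 0 [ 0.13  0.71  0.07  2.02 -0.12  0.42 -1.94]
die 0 [-0.79  0.73  0.38  1.79 -0.4   0.69 -2.02]
plate 3.141592653589793 [ 0.62  0.77 -0.6   1.99  0.76  0.61  0.42]
die 3.141592653589793 [ 0.07  0.88 -0.94  1.75  0.85  0.98  0.1 ]
0 [ 0.54  0.66 -0.05  1.63  0.04  0.85 -1.1 ]
0.22 [ 0.57  0.66 -0.1   1.63  0.08  0.85 -0.91]
-0.5 [ 0.47  0.67  0.06  1.64 -0.05  0.84 -1.53]
```

```bash
python3 - <<'E'
from h import *; from workcell import *
clamp(); movep([532,-361.5,130],R(0.0)); print(read_state()["eef_pos"],read_state()["time"])
movel([532,-361.5,84],max_speed=80)
f0=read_state()["ft_force"]
g=movel([532,-361.5,67],max_speed=15,guard=15); wait(0.2); s=read_state(); print(g,s["eef_pos"],s["ft_force"]-f0,s["time"])
movel([532,-361.5,150],max_speed=80); wait(.2); print(read_state()["time"])
E
```

```text
[ 531.25713393 -362.75157434  130.27053387] 2.6
True [ 532.06236871 -361.60176976   71.00026982] [-2.45826915  1.74491608 11.48601537] 4.375
5.7167
```

The button bottomed out at z=71.0, so it was fully down, and then it was released. Now the plate.

```bash
python3 - <<'E'
from h import *; from workcell import *
die,(o,a)=pickle.load(open("pose.pkl","rb"))
open_gripper(); movep([*o,130],R(a)); wait(.2)
print(movel([*o,12],frame=R(a),max_speed=80,guard=15)); s=read_state(); print(s["eef_pos"],s["ft_force"])
clamp(); wait(.3); s=read_state(); print(s["finger_gap"],s["gripper_force"])
movel([*o,42],max_speed=50); movel([*o,150],max_speed=100); wait(.4); s=read_state(); print(s["finger_gap"],s["gripper_force"],s["ft_force"],s["torque"],s["time"])
for n in("top","side"):
    c=camera(n);pickle.dump(c,open(f"{n}1.pkl","wb"))
    if n=="side": cv2.imwrite("pics/side1.png",cv2.resize(c["image"][100:250,250:500],None,fx=3,fy=3))
E
```

```text
False
[ 495.90657841 -151.14968899   12.38041096] [0.63708344 0.37959859 0.3970431 ]
15.352131996539526 59.414082169532776
14.62684160483702 58.43661189079285 [ 0.85782718 -0.83845724 -2.8863627 ] [-0.00090954  0.00765116  0.03228966] 12.5333
```

View pics/side1.png

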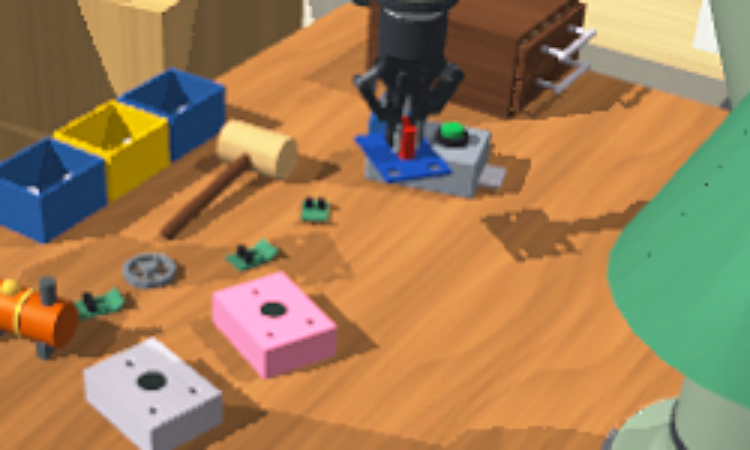

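The plate is held level at side crop (405,155), with nothing disturbed. I carry it above the die and measure.

```bash
python3 - <<'E'
from h import *; from workcell import *
(o,a),_=pickle.load(open("pose.pkl","rb"))
movel([*o,150],frame=R(a),max_speed=130); movel([*o,82],frame=R(a),max_speed=60); wait(.6); s=read_state(); print(s["eef_pos"],s["tool_rot"].round(3).tolist(),s["finger_gap"],s["time"])
ims=[]
for n,(x,y) in(("top",(268,198)),("side",(300,225))):
    c=camera(n);pickle.dump(c,open(f"{n}2.pkl","wb"))
    ims.append(cv2.resize(c["image"][y-50:y+40,x-50:x+50],None,fx=4,fy=4,interpolation=cv2.INTER_CUBIC))
cv2.imwrite("pics/two.png",np.hstack(ims))
E
```

```text
[545.90745667 254.58149615  82.02282702] [[0.967, -0.255, 0.0], [-0.255, -0.967, 0.0], [0.0, -0.0, -1.0]] 15.428131446724834 17.8083
```

View pics/two.png

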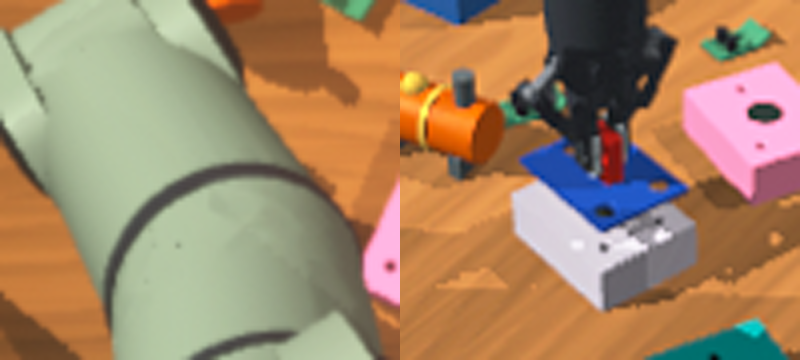

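The top camera is blocked by the forearm at (180,180). In the side crop the plate is level above the die, with plate hole1 at (605,210) and hole0 at (657,186). I measure both plate and die from the side camera, and print the planned position for comparison.

```bash
python3 - <<'E'
from h import *
(do,da),_=pickle.load(open("pose.pkl","rb"))
s0=pickle.load(open("side.pkl","rb"));s2=pickle.load(open("side2.pkl","rb"))
K=lambda c:np.array([[c["fx"],0,c["cx"]],[0,c["fy"],c["cy"]],[0,0,1]])
def proj(c,p):
    T=c["cam_to_world"];q=(np.atleast_2d(p)-T[:3,3])@T[:3,:3];q=q*[1,-1,-1]
    return cv2.projectPoints(q,np.zeros(3),np.zeros(3),K(c),np.float64(c["dist_coeffs"]))[0].reshape(-1,2)
Rm=np.array([[np.cos(da),-np.sin(da)],[np.sin(da),np.cos(da)]])
h=do+HOLES@Rm.T
pd=proj(s0,np.c_[h,[40]*3]);print("die holes expected px",pd.round(1).tolist())
d=[wcent(255-s0["image"][...,1].astype(int),q,3) for q in pd]
print("found",np.round(d,1).tolist()); w=onplane(s0,d,40);o,a,r=fit(w,HOLES);print("die side",o,np.degrees(a),r,"disc",)
print("vs top",do,np.degrees(da))
im=s2["image"];hsv=cv2.cvtColor(im,cv2.COLOR_BGR2HSV);W=np.zeros(im.shape[:2],bool);W[205:240,325:378]=1
blue=W&(hsv[...,0]>105)&(hsv[...,0]<130)&(hsv[...,1]>150)
W[:]=0;W[200:240,325:378]=1
pp=proj(s2,np.c_[h,[72.1]*3]);print("plate holes planned px",pp.round(1).tolist())
nb=255-im[...,0].astype(int)
for q in pp[:2]:
    c=wcent(nb,q,5);print("found",c.round(2),onplane(s2,[c],72.1)[0].round(1))
print("planned",h.round(1).tolist())
P=cloud(s2);m=blue&(abs(P[...,2]-74.6)<5);print("blue z",np.percentile(P[m][:,2],[10,50,90]))
# level and edges from the cloud
A=P[m];co=np.linalg.lstsq(np.c_[A[:,:2]-do,np.ones(len(A))],A[:,2],rcond=None)[0];print("slope",co)
l=(A[:,:2]-do)@Rm;print("extent in die frame x",np.percentile(l[:,0],[0,1,99,100]),"y",np.percentile(l[:,1],[0,1,99,100]))
cv2.imwrite("pics/z.png",cv2.resize(im[195:250,320:385],None,fx=10,fy=10,interpolation=cv2.INTER_NEAREST))
E
```

```text
die holes expected px [[313.7, 228.9], [300.5, 235.5], [292.4, 219.8]]
found [[313.8, 229.8], [300.6, 236.3], [292.1, 220.0]]
die side [544.06048705 256.74019459] -15.218809820782317 [0.96464219 1.0842698  2.04363649] disc
vs top [545.89116899 254.58149666] -14.783894191808786
plate holes planned px [[313.5, 220.7], [300.1, 227.3], [291.9, 211.7]]
found [315.46 219.62] [501.2 232.2  72.1]
found [300.98 228.5 ] [509.7 291.2  72.1]
planned [[502.8, 240.1], [515.5, 288.5], [584.6, 244.4]]Traceback (most recent call last):
  File "<stdin>", line 22, in <module>
    return _quantile_unchecked(
        a, q, axis, out, overwrite_input, method, keepdims, weights)
    return _ureduce(a,
                    func=_quantile_ureduce_func,
    ...<5 lines>...
                    overwrite_input=overwrite_input,
                    method=method)
    r = func(a, **kwargs)
    result = _quantile(arr,
                       quantiles=q,
    ...<2 lines>...
                       out=out,
                       weights=wgt)
    slices_having_nans = np.isnan(arr[-1, ...])
                                  ~~~^^^^^^^^^
IndexError: index -1 is out of bounds for axis 0 with size 0
```

```bash
cat > m.py <<'E'
from h import *
def measure(s2,under,do,da):
    Rm=np.array([[np.cos(da),-np.sin(da)],[np.sin(da),np.cos(da)]])
    im=s2["image"];hsv=cv2.cvtColor(im,cv2.COLOR_BGR2HSV);W=np.zeros(im.shape[:2],bool);W[203:238,275:328]=1
    blue=W&(hsv[...,0]>105)&(hsv[...,0]<130)&(hsv[...,1]>150)
    for mm,st,ce in blobs(blue,100):
        cn=max(cv2.findContours(mm.astype(np.uint8),0,1)[0],key=cv2.contourArea);f=np.zeros(W.shape,np.uint8);cv2.drawContours(f,[cn],-1,1,-1)
        for m,t,c in blobs((f>0)&~mm,4):
            r=3;w=np.zeros(W.shape);sl=np.s_[t[1]-2:t[1]+t[3]+2,t[0]-2:t[0]+t[2]+2]
            k=255.-im[...,0];w[sl]=np.clip(k[sl]-np.median(k[mm])-10,0,60)
            yy,xx=np.nonzero(w);c2=np.array([(w*np.arange(640)).sum(),(w.T*np.arange(400)).sum()])/w.sum()
            for cc in(c,c2): print("hole",t[4],cc.round(2),"in die frame",((onplane(s2,[cc],under+2.5)[0,:2]-do)@Rm).round(1))
    P=cloud(s2);m=blue&(abs(P[...,2]-under-5)<6);A=P[m];print(len(A),"z",np.percentile(A[:,2],[10,50,90]))
    co=np.linalg.lstsq(np.c_[(A[:,:2]-do)@Rm,np.ones(len(A))],A[:,2],rcond=None)[0];print("slope x,y (die axes), z",co)
    v,u=np.nonzero(m);l=(onplane(s2,np.c_[u,v],under+5)[:,:2]-do)@Rm;print("plate top extent x",np.percentile(l[:,0],[0,1,99,100]).round(1),"y",np.percentile(l[:,1],[0,1,99,100]).round(1))
    y0,x0=195,265
    return cv2.resize(im[y0:y0+50,x0:x0+75],None,fx=10,fy=10,interpolation=cv2.INTER_NEAREST)
E
python3 - <<'E'
from m import *
(do,da),_=pickle.load(open("pose.pkl","rb"))
cv2.imwrite("pics/z.png",measure(pickle.load(open("side2.pkl","rb")),69.6,do,da))
# die disc from both first views
for n,(x,y) in(("top",(267,197)),("side",(301,228))):
    c=pickle.load(open(n+".pkl","rb"));k=c["image"][...,1]
    b=np.zeros(k.shape,bool);b[y-9:y+9,x-9:x+9]=(k<130)[y-9:y+9,x-9:x+9]
    for m,t,ce in blobs(b,25):print(n,"disc",t[4],ce.round(2),onplane(c,[ce],40).round(1))
E
```

```text
hole 14 [314.14 221.07] in die frame [-40.6 -25.6]
hole 14 [314.65 219.83] in die frame [-36.8 -30.5]
hole 7 [300.29 227.57] in die frame [-39.5  25.3]
hole 7 [300.71 227.52] in die frame [-40.1  24.1]
376 z [72.34908879 74.6878074  76.86644005]
slope x,y (die axes), z [ 4.43179550e-03 -5.85341851e-03  7.47605399e+01]
plate top extent x [-59.9 -59.7  47.9  49.4] y [-37.7 -36.7  39.6  40. ]
top disc 77 [267.16 197.44] [[545.9 254.5  40. ]]
side disc 44 [300.14 226.59] [[543.4 256.   40. ]]
```

View pics/z.png

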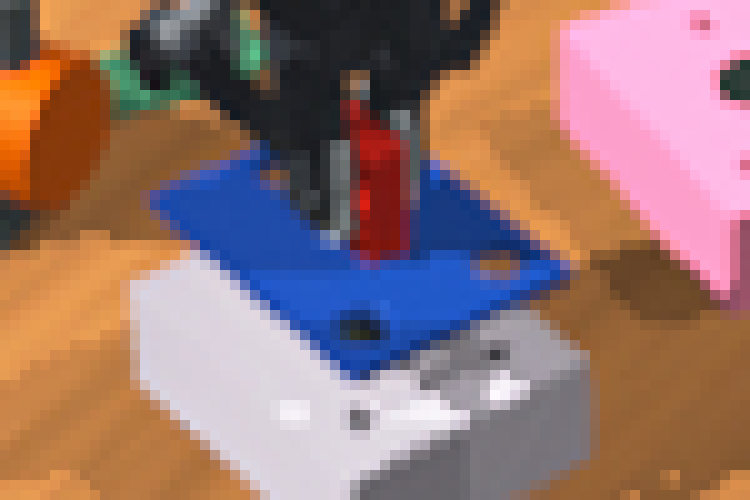

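The side crop shows the plate level, with hole1 at (360,325) and hole0 at (495,265) in 10x pixels. Measured by the same camera, plate and die agree to about 1.2 mm, with a slope under 0.006. I make a half correction, lower to 20 mm clearance, recheck and hand in.

```bash
python3 - <<'E'
from m import *; from workcell import *
(do,da),_=pickle.load(open("pose.pkl","rb"))
t=do+[-.45,.5]
print(movel([*t,72.5],frame=R(da),max_speed=20)); wait(1.0); s=read_state(); print(s["eef_pos"],s["finger_gap"],s["gripper_force"],s["ft_force"],abs(s["qvel"]).max(),s["time"])
c=camera("side");pickle.dump(c,open("side3.pkl","wb"));cv2.imwrite("pics/z3.png",measure(c,60.1,do,da))
E
```

```text
False
[545.45309462 255.0537372   72.48974476] 15.49285455540862 58.421775698661804 [ 0.53526036  0.21832504 -1.91296107] 0.0029487891546812603 19.5333
hole 14 [314.5  223.93] in die frame [-42.8 -25.1]
hole 14 [315.55 222.8 ] in die frame [-40.4 -31. ]
hole 11 [300.91 230.64] in die frame [-42.7  25.7]
hole 11 [301.86 231.42] in die frame [-47.4  25.6]
380 z [62.36394203 65.17904743 67.32632631]
slope x,y (die axes), z [-1.74364071e-03  6.66945746e-03  6.48853833e+01]
plate top extent x [-61.6 -61.6  47.8  50.3] y [-37.9 -36.9  40.2  40.6]
```

View pics/z3.png

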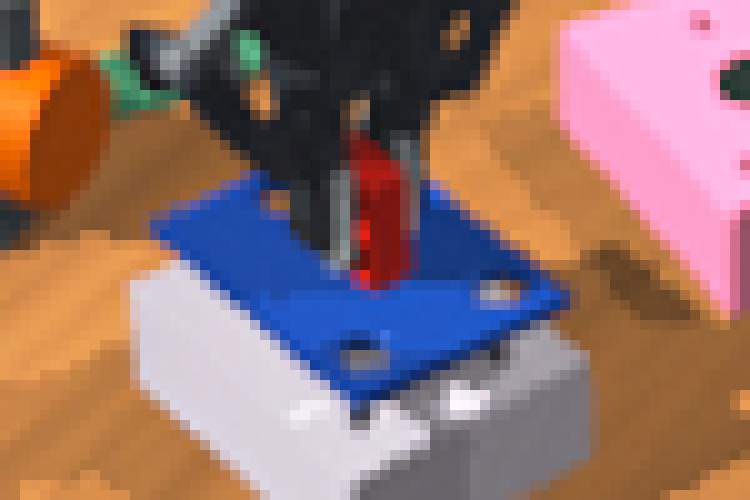

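The hole centroids only repeat to about 2 mm here. I take a steadier measurement instead: the lower silhouette edges of the die (z=0) and of the plate's underside, both from the side camera.

```bash
python3 - <<'E'
from h import *
(do,da),_=pickle.load(open("pose.pkl","rb"));Rm=np.array([[np.cos(da),-np.sin(da)],[np.sin(da),np.cos(da)]])
def edges(c,mask,z,ex,ey):
    m=max(blobs(mask,100),key=lambda b:b[1][4])[0];us=np.nonzero(m.any(0))[0]
    vs=np.array([np.nonzero(m[:,u])[0].max()+.5 for u in us])
    l=(onplane(c,np.c_[us,vs],z)[:,:2]-do)@Rm
    k=us[vs.argmax()];A=l[(us<k-2)&(us>us[0]+2)];B=l[(us>k+2)&(us<us[-1]-2)]
    A=A[abs(A[:,0])<45];B=B[abs(B[:,1])<33]
    pa=np.polyfit(A[:,0],A[:,1],1);pb=np.polyfit(B[:,1],B[:,0],1)
    print(" dy %.2f yaw %.2f rms %.2f n%d | dx %.2f yaw %.2f rms %.2f n%d"%(pa[1]-ey,np.degrees(pa[0]),np.std(A[:,1]-np.polyval(pa,A[:,0])),len(A),pb[1]-ex,-np.degrees(pb[0]),np.std(B[:,0]-np.polyval(pb,B[:,1])),len(B)))
for f in("side","side1"):
    c=pickle.load(open(f+".pkl","rb"));S=cv2.cvtColor(c["image"],cv2.COLOR_BGR2HSV);W=np.zeros(S.shape[:2],bool);W[205:258,270:330]=1
    print("die",f);edges(c,W&(S[...,1]<60)&(S[...,2]>60),0,-60,45)
for f,z in(("side2",69.6),("side3",60.1)):
    c=pickle.load(open(f+".pkl","rb"));S=cv2.cvtColor(c["image"],cv2.COLOR_BGR2HSV);W=np.zeros(S.shape[:2],bool);W[203:240,275:328]=1
    print("plate",f);edges(c,W&(S[...,0]>105)&(S[...,0]<130)&(S[...,1]>120),z,-55,40)
E
```

```text
die side
 dy 0.95 yaw -0.45 rms 0.84 n16 | dx -1.56 yaw 0.41 rms 1.09 n17
die side1
 dy 0.95 yaw -0.45 rms 0.84 n16 | dx -2.00 yaw -1.28 rms 0.93 n17
plate side2
 dy -2.00 yaw -0.58 rms 0.78 n15 | dx -0.75 yaw 0.62 rms 0.93 n16
plate side3
 dy -1.53 yaw 0.12 rms 0.78 n15 | dx -2.59 yaw 0.38 rms 0.92 n16
```

Estimates relative to the planned pose give dx about +0.4 mm, and dy between −0.9 and −2.9 mm. I take a modest final shift, which leaves margin under every estimate, and then hand in.

```bash
python3 - <<'E'
from h import *; from workcell import *
(do,da),_=pickle.load(open("pose.pkl","rb"));Rm=np.array([[np.cos(da),-np.sin(da)],[np.sin(da),np.cos(da)]])
t=do+Rm@[-.3,1.2]
movel([*t,72.5],frame=R(da),max_speed=5); wait(1.0); s=read_state(); print(s["eef_pos"],s["finger_gap"],s["gripper_force"],abs(s["qvel"]).max(),s["time"])
print(finish_job())
E
```

```text
[545.90209851 255.80142235  72.51189121] 15.40977574062681 58.42140555381775 0.0023033060223419857 20.9083
the job is handed in; nothing more can be done
None
```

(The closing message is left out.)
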